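Fit a label holder behind the lip of a shelf edge and hold it home

ROBOT

A 6-joint arm with a two-finger parallel gripper is mounted at the origin on the work surface. World frame = base frame: x ahead of the robot, y to its left, z up, the work surface at z = 0. Lengths are in m, angles in degrees, forces in N, time in s.
With the tool pointing down it reaches from about 0.4 to 0.825 m from the base axis. Payload 7 kg.
Tool frame: the origin (TCP) lies midway between the tips of the shut fingers; the grasp point (between the pads) lies 19 mm behind it (r.hold_point_z is the distance from the TCP to the grasp point, in m); x points along the fingers, y is the direction in which the jaws open and shut, and the axes are right-handed (so a half turn about x gives the same grasp; the last joint's range is limited). The gripper opens to 88 mm and grips with 3 to 60 N. Pads are 19 mm wide; open, the fingers measure 130 mm over their backs; the gripper's body (78 mm by 193 mm) begins 47 mm behind the grasp point.
Start: joints at [-50.93, 20.546, 0.682, 0, -70.136, -16.507], TCP at [0.259, -0.623, 0.227] pointing down, gripper open.
Joint ranges: [-176.03, 176.03], [-82.01, 121.73], [-58.28, 71.71], [-173.87, 95.51], [-174.79, -0.11], [-173.66, 173.66]. Speed limits (degrees/s): [136.94, 136.94, 172.46, 180, 180, 180].

INTERFACE

Orientations are given as [roll, pitch, yaw] about the fixed x, y, z axes, in that order (R = Rz(yaw) Ry(pitch) Rx(roll)).
In Python, from plant import r, viewer, order gives the robot as it stands. The module is installed in compiled form; this text tells all that it offers.
- The arm moves only by the shell command python3 -m creep 'ROWS' [FORCE]. ROWS is JSON, a list of rows, each an object of numbers: "ax", "ay", "az": the turn, a rotation vector about the tool's x, y, z in degrees; "tx", "ty", "tz": the shift along the tool's x, y, z in m; "fingers": the finger opening in m, from 0 to 0.0876. A call has 1 to 5 rows; each row is the pose to reach, as a shift and turn from the pose commanded when the call began, along the tool's axes at that moment; what a row does not reach only later rows make up. A row lasts 1/10 s, in which the tool goes at most 50 mm and 8.59 degrees, less where a joint would pass 70% of its speed; a pose out of reach is approached as far as the arm can. A call with a gripper value outside its range is refused whole. The fingers move at their own pace and stop on an object; FORCE is the grip in N (left out, the last holds). Time passes only in rows, so rows that repeat a pose let the fingers close. It gives the time, the measured TCP pose, the force and the opening at its end, in the units of the state.
- r.get_state(): the state, without advancing time (a new reading comes with each control period).
- viewer.capture(name): name is "side" or "top"; returns a dict with "pixels" (400x640x3 uint8, blue, green, red), "depth" (400x640 float32, m along the optical axis (not along the pixel's ray), 0 where there is no reading), "fx", "fy", "cx", "cy" (pixels), "rvec" (rotation vector, rad) and "tvec" (3), from world to camera coordinates, as OpenCV has them. Camera axes: x right, y down, z forward; pixel columns grow to the right and rows downward; lengths in m; the calibration is good to about 2 mm. A picture is of the moment at which its call begins.
- order.close_job(): hands the job in, once; it reports no verdict.
The state is a dict: "time_s": time; "joints": joint angles; "qd": joint speeds; "joint_torque": joint torques, N m; "tcp_pos": TCP position; "eef_rot": TCP orientation; "contact_force": force on the tool from outside, world axes, zero at the start; "moment": the same for the moment, N m; "gripper_width": finger opening in m.
Only numpy, scipy, OpenCV 4.12 (cv2) and the standard library are available. Lean on these libraries where they do the work, as an engineer would, in place of code of your own. Each camera call takes 0.05 s, during which the arm holds its last target.

TASK

Take the label holder out of its wooden stand and push its blade down behind the steel lip of the small blue drawer bay, at the wide flared mouth of the channel, until it presses the sprung rubber strip in the channel's floor well down. Keeping it pressed down all the way, slide it along the channel until it butts against the end stop, and finish there still gripping the holder upright and pressing the strip well down, without letting go. Leave the stock on top of the bay and the other things on the bench where they are.

Things in the scene. Friction and masses are not known exactly. Their poses are not given: they have to be found in the camera images.
- holder_center (a point): Centre (half-way up) of the label holder: upright grey plastic plate, white card on both faces, 80 mm tall, about 60 g. x across its thickness, y along its width, z up. Blade 5 mm thick, 50 mm wide, from the foot (40 mm below this point; lowest 4 mm thinned to 3.5 mm) to 22 mm above it. Starts with its foot 10 mm above the bench; lifts straight out. Both faces are alike; either may face forward.
- grip_bar (a point): Centre of the grip bar along the top of the holder: 12 mm thick (x), 44 mm wide (y), 18 mm tall, 31 mm above the holder's centre and 71 mm above its foot.
- stand: Wooden block fixed to the bench, 80 x 90 x 30 mm tall, with a slot along its y axis, 8 mm wide, 58 mm long and 20 mm deep, in which the holder stands loosely. Origin: centre of its underside.
- shelf: Low blue drawer bay fixed to the bench, 180 mm deep (x), 270 wide (y), top board 100 mm above the bench; origin on the bench under its middle, x away from its drawer fronts, y to the left facing the fronts. A straight channel open at the top runs along its front edge parallel to y, centreline at x = -70 mm. Low loose stock (up to 40 mm) stands on the board over 60 mm behind the channel.
- lip (a point): Middle of the top edge of the steel lip beside the narrow run, 104 mm above the bench. The lip, 4 mm thick, is the channel's front wall; its back wall is the board's edge (100 mm high). Clear width of the channel: 18 mm in the mouth (bay y = -150 to -45 mm), tapering to 8 mm at y = -15 mm, then 8 mm as far as the end stop.
- mouth (a point): Middle of the flared mouth: on the channel centreline at y = -80 mm of the bay, on the upper face of the sprung strip when it is up (88 mm above the bench, so 16 mm below the lip's top edge).
- stop_face (a point): On the face of the end stop (dark steel block across the channel, face at bay y = +100 mm, top 120 mm above the bench), on the channel centreline, at the height of the upper face of the strip when up (88 mm above the bench). With the holder against the stop, the middle of its width is 25 mm from this point, towards the mouth.
- strip (a joint): Travel of the sprung rubber strip that forms the channel floor over its whole length: 0 = up, 0.006 m = fully down. It moves as one piece wherever it is pressed, takes 3 N to start and 7 N at full travel, and springs back up when released. Pressed down, the holder rubs along it with some newtons of friction.
- bearing: Loose steel bearing ring, 52 mm across, 15 mm tall, standing on the bay's board; leave alone. Origin: centre of underside.
- carton: Loose small cardboard carton 45 x 60 x 40 mm tall on the bay's board; leave alone. Origin: centre of underside.
- pulley: Loose aluminium pulley, 48 mm across, 24 mm tall, on the bay's board; leave alone. Origin: centre of underside.
- jar: Loose screw jar, 64 mm across, 85 mm tall, on the bench behind and to the right of the stand; leave alone. Origin: centre of underside.
- tape: Loose roll of tape, 90 mm across, 22 mm tall, lying on the bench to the left of the bay; leave alone. Origin: centre of underside.
- wrench: Loose steel wrench lying on the bench to the right; leave alone. Origin: on its underside.
- spraycan: Loose can, 56 mm across, 150 mm tall, on the bench to the left of the bay; leave alone. Origin: centre of underside.

How it is judged:
By the outcome, as a careful person would: the job done as asked, in the order asked, and still so for the second after the job is handed in, while the arm keeps its last pose, push and grip.
It also fails if it takes over 48 s, if anything falls off the work surface, if the arm or the gripper's body presses on something with over 40 N, if the wrist force passes 120 N, or if a joint passes its speed limit or range.

## Working session

There is one attempt and no reset: what is moved stays moved. The work goes in short steps, Python scripts to look and compute and a shell command to move; the robot and the scene stay as the last step left them, time stands still between calls to the robot, and variables do not carry over. Pictures are saved under pics/ and viewed, and the job is handed in when it is done.

```bash
mkdir -p pics; python3 - <<'E'
from plant import r, viewer
import cv2,numpy as np,pickle
print(r.get_state(), r.hold_point_z)
for n in("side","top"):
    c=viewer.capture(n); cv2.imwrite(f"pics/{n}0.png",c["pixels"]); pickle.dump(c,open(f"pics/{n}0.pkl","wb"))
    R=cv2.Rodrigues(np.array(c["rvec"]))[0]; print(n,c["fx"],c["cx"],c["cy"],-R.T@np.array(c["tvec"]).ravel(),R.tolist())
E
```

```text
{'time_s': 0.0, 'joints': array([-5.09310829e+01,  2.05902298e+01,  6.36225787e-01, -2.18803422e-02,
       -7.01363926e+01, -1.65052619e+01]), 'qd': array([ 0.01040806,  0.08315145, -0.06582401, -0.09797282,  0.01531856,
       -0.02615427]), 'joint_torque': array([-8.32329042e-04, -5.82718527e+01,  2.93058944e+01,  6.99724227e+00,
        6.99079319e-03, -8.41330666e-05]), 'tcp_pos': array([ 0.2587919 , -0.62290252,  0.22564939]), 'eef_rot': array([ 93.6878353 ,  89.90729204, 116.24403966]), 'contact_force': array([0.67829105, 0.31176671, 0.45143631]), 'moment': array([0.01683201, 0.02564439, 0.04502918]), 'gripper_width': 0.08762349281872331} 0.0188
side 373.57140115305583 325.4605477909942 193.2085881188066 [0.43931483 0.68460921 0.80742705] [[-0.9952770288770464, -0.09502307371072052, -0.019855761185251616], [-0.05400205016212198, 0.7119269767362841, -0.7001740914754143], [0.08066854633601891, -0.6957949376488027, -0.7136960069765923]]
top 362.90222177126316 317.9949721117597 198.19777533873466 [0.35347326 0.00949204 1.24086816] [[-0.022389348117298535, -0.9995439578027031, 0.020263107140572376], [-0.98742968781225, 0.018936848439007448, -0.15692038554056773], [0.15646510383432077, -0.02352173869649002, -0.9874033618996895]]
```

```bash
sleep 5; ls pics
```

```text
side0.pkl
side0.png
top0.pkl
top0.png
```

View pics/side0.png

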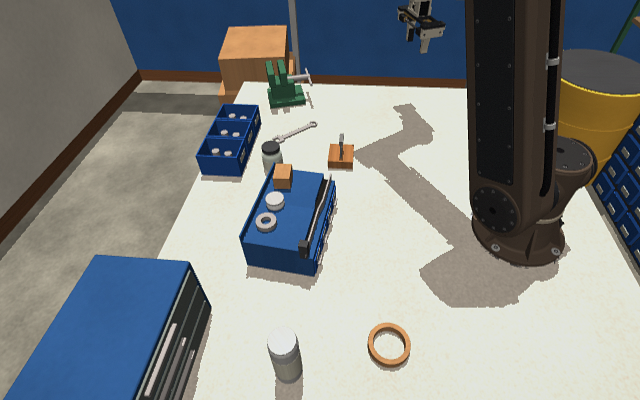

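View pics/top0.png

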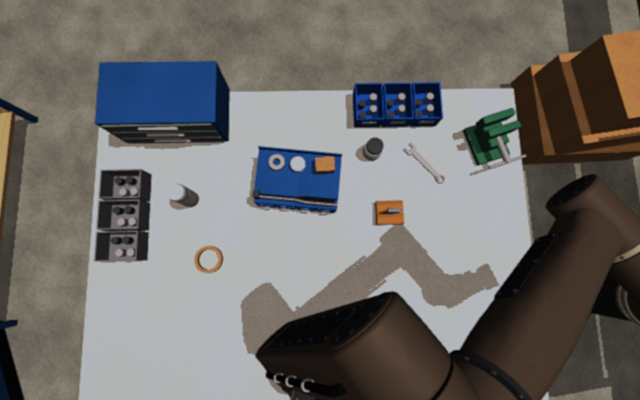

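```bash
cat > h.py <<'E'
import cv2,numpy as np,pickle
def load(f): return pickle.load(open(f,'rb'))
def cloud(c):
    d=c["depth"]; v,u=np.mgrid[0:400,0:640]
    P=np.stack([(u-c["cx"])/c["fx"]*d,(v-c["cy"])/c["fy"]*d,d],-1)
    R=cv2.Rodrigues(np.array(c["rvec"]))[0]
    W=(P-np.array(c["tvec"]).ravel())@R
    W[d<=0]=np.nan
    return W
def onplane(c,u,v,z):
    R=cv2.Rodrigues(np.array(c["rvec"]))[0]; C=-R.T@np.array(c["tvec"]).ravel()
    d=R.T@np.array([(u-c["cx"])/c["fx"],(v-c["cy"])/c["fy"],1]); return C+d*(z-C[2])/d[2]
def crop(c,u0,u1,v0,v1,s,f): cv2.imwrite(f,cv2.resize(c["pixels"][v0:v1,u0:u1],None,fx=s,fy=s,interpolation=cv2.INTER_CUBIC))
E
python3 - <<'E'
from h import *
s=load('pics/side0.pkl');t=load('pics/top0.pkl')
crop(s,230,360,130,280,4,'pics/sc.png');crop(t,245,415,140,225,4.5,'pics/tc.png')
for c,n in((s,'s'),(t,'t')):
    W=cloud(c); 
    for z0,z1,nm in((.096,.103,'board'),(.112,.125,'stop'),(.027,.033,'stand'),(.075,.098,'holder'),(-.004,.004,'bench')):
        m=(W[...,2]>z0)&(W[...,2]<z1)&(W[...,0]>.4)&(W[...,0]<.8)&(abs(W[...,1])<.4)
        p=W[m]; print(n,nm,m.sum(),p[:,:2].mean(0).round(4),p[:,2].mean().round(4),cv2.minAreaRect(p[:,:2].astype(np.float32)))
E
```

```text
s board 3507 [0.6103 0.0755] 0.1003 ((0.6342974901199341, 0.16149094700813293), (0.517909824848175, 0.1887771040201187), 76.98809814453125)
s stop 993 [0.6727 0.1357] 0.1187 ((0.6365518569946289, 0.1695963591337204), (0.5025510787963867, 0.19011308252811432), 77.23379516601562)
s stand 677 [ 0.5384 -0.0896] 0.0302 ((0.6090005040168762, 0.04647785425186157), (0.718261182308197, 0.28062179684638977), 87.40643310546875)
s holder 1766 [0.6029 0.0822] 0.0856 ((0.6279076933860779, 0.05731096863746643), (0.6958492398262024, 0.24833473563194275), 87.42327117919922)
s bench 22936 [0.5801 0.1382] 0.0003 ((0.5999844074249268, 1.3530254364013672e-05), (0.39994966983795166, 0.7999992370605469), 0.008674939163029194)
t board 2719 [0.6067 0.0579] 0.0999 ((0.6562354564666748, 0.15468424558639526), (0.4931931793689728, 0.2691534459590912), 87.25094604492188)
t stop 588 [0.6612 0.1204] 0.1191 ((0.670948326587677, 0.15491598844528198), (0.26228874921798706, 0.49790874123573303), 1.6504000425338745)
t stand 545 [ 0.5061 -0.1853] 0.0299 ((0.6188797950744629, 0.04489991068840027), (0.7327132225036621, 0.26033860445022583), 82.58538055419922)
t holder 1552 [0.592  0.0249] 0.0881 ((0.6448097825050354, 0.05598601698875427), (0.6950635313987732, 0.27132126688957214), 85.94027709960938)
t bench 17128 [ 0.5862 -0.0013] 0.0001 ((0.6000027656555176, 3.504753112792969e-05), (0.39994433522224426, 0.7998255491256714), 0.006643418688327074)
```

View pics/sc.png

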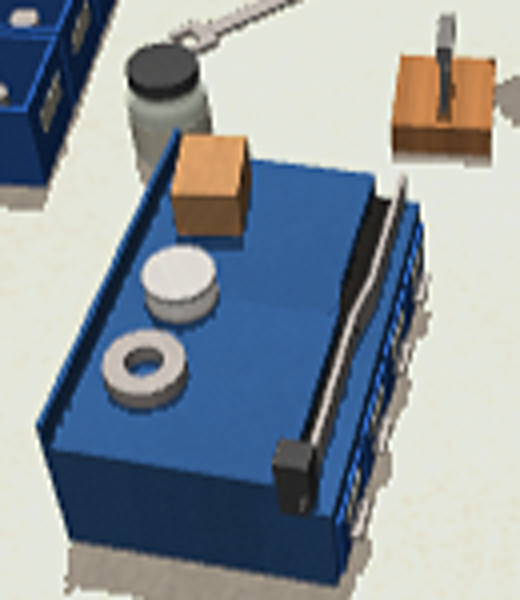

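View pics/tc.png

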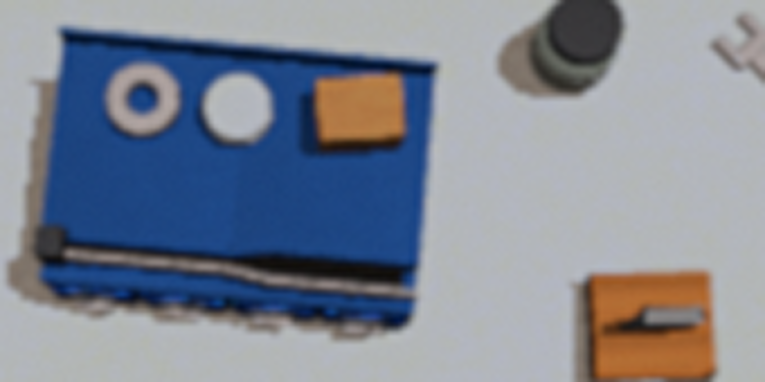

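```bash
python3 - <<'E'
from h import *
s=load('pics/side0.pkl');t=load('pics/top0.pkl')
# lip: brightness peak
def lip(c,rng,axis,fn):
    pts=[]
    g=c["pixels"].astype(float)[...,2] # red: blue bay is low
    for k in rng:
        a,b=fn(k)
        prof=g[k,a:b] if axis=='row' else g[a:b,k]
        w=np.clip(prof-75,0,None)
        if w.sum()<30: continue
        x=(w*np.arange(a,b)).sum()/w.sum()
        uv=(x,k) if axis=='row' else (k,x)
        pts.append([*uv,*onplane(c,*uv,.104)[:2]])
    return np.array(pts)
# side lip from (331,175) to (321,207) mouth,  narrow (320,207)->(308,240)
S=lip(s,range(176,244),'row',lambda v:(int(331-(v-176)*24/66)-6,int(331-(v-176)*24/66)+5))
T=lip(t,range(258,337),'col',lambda u:(int(197+(u-258)*8/79)-3,int(197+(u-258)*8/79)+5))
for n,P in(('S',S),('T',T)):
    print(n);print(P[::2].round(3).tolist())
print(t["pixels"][190:212,[265,280,290,300,310,320,330],2].T)
E
```

```text
S
[[329.959, 176.0, 0.513, -0.068], [328.852, 178.0, 0.515, -0.06], [330.381, 180.0, 0.51, -0.053], [327.47, 182.0, 0.517, -0.044], [326.812, 184.0, 0.518, -0.036], [326.423, 186.0, 0.519, -0.028], [325.77, 188.0, 0.52, -0.021], [325.103, 190.0, 0.521, -0.013], [324.47, 192.0, 0.522, -0.005], [323.812, 194.0, 0.523, 0.002], [323.418, 196.0, 0.523, 0.009], [322.817, 198.0, 0.524, 0.017], [322.004, 200.0, 0.525, 0.024], [321.005, 202.0, 0.527, 0.031], [319.828, 204.0, 0.53, 0.039], [318.842, 206.0, 0.531, 0.046], [317.802, 208.0, 0.533, 0.053], [317.359, 210.0, 0.534, 0.06], [316.535, 212.0, 0.535, 0.066], [315.805, 214.0, 0.536, 0.073], [315.417, 216.0, 0.536, 0.08], [314.706, 218.0, 0.537, 0.087], [314.3, 220.0, 0.537, 0.093], [313.534, 222.0, 0.539, 0.1], [312.805, 224.0, 0.54, 0.106], [312.355, 226.0, 0.54, 0.112], [311.612, 228.0, 0.541, 0.119], [311.3, 230.0, 0.541, 0.125], [310.533, 232.0, 0.542, 0.131], [309.807, 234.0, 0.543, 0.137], [309.357, 236.0, 0.543, 0.143], [308.58, 238.0, 0.545, 0.149], [307.493, 240.0, 0.546, 0.156], [304.152, 242.0, 0.553, 0.162]]
T
[[260.0, 195.747
[... 1181 characters left out ...]
0.513, -0.068], [336.0, 204.527, 0.512, -0.074]]
[[ 28  27  27  20  20  61 108 112  54  22  28  31  28  18  17  33  75 127
  146 134 150 174]
 [ 28  29  30  28  24  16  40 106 135  72  25  26  32  29  22  13  23  41
   77 119 131 152]
 [ 29  29  31  31  30  24  17  46 111 136  68  22  27  29  28  21  18  32
   49  89 145 174]
 [ 30  27  29  28  29  27  19  14  26  67 118 122  60  19  27  28  19  10
   23  49  89 125]
 [ 29  27  30  28  28  25  19  14  19  17  32  82 120  92  41  24  26  19
   13  22  46  93]
 [ 29  28  28  29  30  30  26  20  13  18  17  36  93 129  85  35  24  26
   17  13  20  49]
 [ 30  30  30  30  29  30  29  26  19  15  18  18  39 102 137  82  30  25
   24  17  16  25]]
```

```bash
python3 - <<'E'
from h import *
for f,(u0,u1,v0,v1),(a0,a1,b0,b1) in (('side',(325,357,140,168),(335,350,130,158)),('top',(372,408,196,228),(380,406,204,218))):
    c=load(f'pics/{f}0.pkl');W=cloud(c)
    p=W[v0:v1,u0:u1].reshape(-1,3); q=p[(p[:,2]>.025)&(p[:,2]<.035)]
    print(f,'stand',cv2.minAreaRect(q[:,:2].astype(np.float32)),q.mean(0))
    q=p[(p[:,2]>.07)]
    print('bar',len(q),q[:,2].max(),q.round(3).tolist()[:40])
    q=p[(p[:,2]>.083)]; print(cv2.minAreaRect(q[:,:2].astype(np.float32)),q.mean(0))
    B=(240,340,155,275) if f=='side' else (250,345,143,218)
    p=W[B[2]:B[3],B[0]:B[1]].reshape(-1,3)
    for z0,z1 in((.097,.103),(.115,.124),(-.01,.001)):
        q=p[(p[:,2]>z0)&(p[:,2]<z1)]
        if z0>0.1: q=q[q[:,0]<.58]
        print(z0,len(q),q.mean(0),cv2.minAreaRect(q[:,:2].astype(np.float32)))
E
```

```text
side stand ((0.4951923191547394, -0.26020580530166626), (0.09492999315261841, 0.07985608279705048), 89.84491729736328) [ 0.49469096 -0.2560775   0.03029035]
bar 27 0.09296375812004497 [[0.5, -0.25, 0.09], [0.497, -0.249, 0.091], [0.494, -0.246, 0.093], [0.491, -0.247, 0.093], [0.5, -0.244, 0.091], [0.497, -0.244, 0.091], [0.494, -0.245, 0.09], [0.491, -0.245, 0.09], [0.5, -0.242, 0.088], [0.497, -0.243, 0.087], [0.493, -0.24, 0.09], [0.49, -0.24, 0.09], [0.5, -0.241, 0.085], [0.496, -0.239, 0.087], [0.494, -0.243, 0.084], [0.49, -0.24, 0.087], [0.5, -0.241, 0.081], [0.496, -0.238, 0.084], [0.493, -0.241, 0.081], [0.49, -0.243, 0.08], [0.5, -0.24, 0.078], [0.497, -0.243, 0.076], [0.493, -0.243, 0.076], [0.49, -0.242, 0.077], [0.497, -0.241, 0.073], [0.493, -0.242, 0.073], [0.496, -0.239, 0.071]]
((0.4952826499938965, -0.2443290799856186), (0.00933337863534689, 0.01233701128512621), 4.125481128692627) [ 0.49529874 -0.24338029  0.08881805]
0.097 3393 [0.60742106 0.06926415 0.10037757] ((0.6080053448677063, 0.04538924992084503), (0.27393293380737305, 0.16417619585990906), 83.061416625976
[... 1359 characters left out ...]
 [0.492, -0.277, 0.092], [0.493, -0.282, 0.085], [0.492, -0.239, 0.072], [0.49, -0.239, 0.089]]
((0.4935479760169983, -0.2601333260536194), (0.043045613914728165, 0.012810936197638512), 89.01897430419922) [ 0.49365975 -0.26040746  0.0893985 ]
0.097 2534 [0.60529339 0.0527946  0.1001365 ] ((0.6049454212188721, 0.04843982309103012), (0.2702274024486542, 0.16370059549808502), 83.56067657470703)
0.115 47 [0.55109628 0.17953799 0.11965371] ((0.5505114793777466, 0.17947185039520264), (0.01922590844333172, 0.021547609940171242), 85.27326202392578)
-0.01 1268 [ 0.61525013  0.04726417 -0.00122685] ((0.6190346479415894, 0.05191045254468918), (0.3332864046096802, 0.2659071385860443), 88.84224700927734)
```

```bash
python3 - <<'E'
from h import *
a=np.deg2rad(-6.8);X=np.array([np.cos(a),np.sin(a)]);Y=np.array([-np.sin(a),np.cos(a)])
for f in('side','top'):
    c=load(f'pics/{f}0.pkl');W=cloud(c)
    B=(235,345,155,280) if f=='side' else (245,350,140,220)
    p=W[B[2]:B[3],B[0]:B[1]].reshape(-1,3);p=p[~np.isnan(p[:,0])]
    xb=p[:,:2]@X;yb=p[:,:2]@Y
    for lo,hi in((.50,.515),(.515,.53),(.53,.55),(.56,.6),(.62,.66)):
        m=(xb>lo)&(xb<hi)&(p[:,2]>.09)&(p[:,2]<.108)
        print(f,'board y ext',lo,np.percentile(yb[m],[0,1,99,100]).round(4) if m.any() else 0)
    for lo,hi in((.09,.11),(.18,.21)):
        m=(yb>lo)&(yb<hi)&(p[:,2]>.09)&(p[:,2]<.125);print('board x ext',lo,np.percentile(xb[m],[0,1,99,100]).round(4))
    m=(p[:,2]>.112)&(xb<.56);print('stop',yb[m].min(),yb[m].max(),xb[m].min(),xb[m].max())
    for y in np.arange(-.03,.24,.02):
        m=abs(yb-y)<.003;m&=(xb<.56)
        i=np.argsort(xb[m]);print(round(y,3),[(int(1e3*q),int(1e3*z)) for q,z in zip(xb[m][i],p[m,2][i]) if q>.48])
E
```

```text
side board y ext 0.5 0
side board y ext 0.515 [-0.0193 -0.012   0.2521  0.2528]
side board y ext 0.53 [-0.0182 -0.0145  0.2519  0.2526]
side board y ext 0.56 [-0.0198 -0.0156  0.2524  0.2534]
side board y ext 0.62 [-0.0179 -0.0057  0.2531  0.2536]
board x ext 0.09 [0.517  0.5174 0.6809 0.6828]
board x ext 0.18 [0.5201 0.5205 0.6791 0.6817]
stop 0.23205828483932095 0.2528675419406229 0.5169294015440841 0.539088189404766
-0.03 [(480, -2), (480, 0), (483, 0), (483, 1), (486, 0), (486, 1), (492, 0), (492, 1), (495, 0), (495, 1), (498, -1), (498, 0), (501, -1), (501, -1), (504, 1)]
-0.01 [(482, 0), (483, 1), (485, 2), (485, -1), (489, 0), (491, 0), (491, 2), (492, 2), (494, 3), (494, -1), (497, -2), (497, 0), (504, 62), (506, 65), (506, 76), (506, 79), (507, 66), (508, 78), (509, 77), (512, 77), (514, 80), (517, 107), (520, 104), (534, 89), (537, 88), (538, 91), (538, 87), (540, 100), (543, 100), (543, 103), (545, 98), (546, 99), (549, 101), (551, 101), (552, 100), (554, 99), (555, 100), (557, 99), (558, 100)]
0.01 [(481, 1), (484, 0), (485, 1), (488, 0), (490, 0), (490, 1), (494, 0), (49
[... 16735 characters left out ...]
 (545, 100), (546, 97), (548, 103), (549, 98), (551, 102), (552, 99), (555, 100), (555, 101), (558, 100), (559, 96)]
0.23 [(481, 0), (482, -3), (484, 5), (485, 1), (488, 0), (488, 2), (492, 28), (492, 0), (495, 29), (495, 26), (497, 61), (498, 32), (499, 51), (500, 62), (500, 64), (503, 69), (503, 70), (504, 79), (508, 80), (508, 76), (511, 75), (511, 78), (514, 83), (515, 76), (517, 102), (517, 81), (517, 98), (518, 74), (520, 103), (520, 102), (526, 89), (527, 84), (529, 88), (529, 86), (531, 100), (531, 97), (533, 101), (534, 100), (537, 100), (538, 96), (540, 99), (541, 97), (543, 102), (544, 99), (546, 101), (546, 102), (550, 100), (554, 97), (554, 99), (557, 98), (557, 98), (559, 102)]
```

```bash
cat > plan.py <<'E'
import sys,numpy as np
from plant import r
from scipy.spatial.transform import Rotation as Ro
s=r.get_state(); R=Ro.from_euler('xyz',s['eef_rot'],degrees=True).as_matrix()
def plan(p,yaw,sgn):
    a=np.deg2rad(yaw); x=np.array([0,0,-1.]); y=sgn*np.array([np.cos(a),np.sin(a),0]); T=np.stack([x,y,np.cross(x,y)],1)
    rv=Ro.from_matrix(R.T@T).as_rotvec(degrees=True)
    return R.T@(np.array(p)-s['tcp_pos']),rv
if __name__=="__main__":
    print('t',s['time_s'],'tcp',s['tcp_pos'].round(4),'F',s['contact_force'].round(2),'M',s['moment'].round(2),'w',s['gripper_width'].round(4),'J',s['joints'].round(1))
    print('toolaxes',R.T.round(3).tolist())
    if len(sys.argv)>4:
        p=[float(v) for v in sys.argv[1:4]];yaw=float(sys.argv[4])
        for g in(1,-1):
            d,rv=plan(p,yaw,g);print(g,'shift',d.round(4),'rot',rv.round(2))
E
python3 plan.py .4945 -.26 .16 0
```

```text
Traceback (most recent call last):
  File "plan.py", line 10, in <module>
    print('t',s['time_s'],'tcp',s['tcp_pos'].round(4),'F',s['contact_force'].round(2),'M',s['moment'].round(2),'w',s['gripper_width'].round(4),'J',s['joints'].round(1))
                                                                                                                   ^^^^^^^^^^^^^^^^^^^^^^^^
AttributeError: 'float' object has no attribute 'round'
```

```bash
sed -i "s/s\['gripper_width'\].round(4)/round(s['gripper_width'],4)/" plan.py; python3 plan.py .4945 -.26 .16 0
```

```text
t 0.1 tcp [ 0.2588 -0.6229  0.2257] F [ 0.23 -0.76 -0.13] M [-0.03  0.01 -0.01] w 0.0875 J [-50.9  20.6   0.6  -0.  -70.1 -16.5]
toolaxes [[-0.001, 0.001, -1.0], [-0.384, 0.923, 0.002], [0.923, 0.384, -0.0]]
1 shift [0.066  0.2447 0.3569] rot [ 1.1256e+02 -9.0000e-02 -5.0000e-02]
-1 shift [0.066  0.2447 0.3569] rot [-6.744e+01  4.000e-02 -8.000e-02]
```

```bash
python3 -m creep '[{"tx":0.013,"ty":0.049,"tz":0.071,"ax":-13.5,"fingers":0.05},{"tx":0.013,"ty":0.049,"tz":0.071,"ax":-13.5,"fingers":0.05},{"tx":0.04,"ty":0.147,"tz":0.214,"ax":-33,"fingers":0.05},{"tx":0.04,"ty":0.147,"tz":0.214,"ax":-33,"fingers":0.05},{"tx":0.04,"ty":0.147,"tz":0.214,"ax":-40,"fingers":0.05}]' 20; python3 plan.py .4945 -.26 .16 0
```

```text
t 0.1 tcp [ 0.2588 -0.6229  0.2257] F [ 0.23 -0.76 -0.13] M [-0.03  0.01 -0.01] w 0.0875 J [-50.9  20.6   0.6  -0.  -70.1 -16.5]
toolaxes [[-0.001, 0.001, -1.0], [-0.384, 0.923, 0.002], [0.923, 0.384, -0.0]]
1 shift [0.066  0.2447 0.3569] rot [ 1.1256e+02 -9.0000e-02 -5.0000e-02]
-1 shift [0.066  0.2447 0.3569] rot [-6.744e+01  4.000e-02 -8.000e-02]invalid input
```

```bash
python3 -m creep '[{"tx":0.013,"ty":0.049,"tz":0.071,"ax":-13.5,"ay":0,"az":0,"fingers":0.05},{"tx":0.013,"ty":0.049,"tz":0.071,"ax":-13.5,"ay":0,"az":0,"fingers":0.05},{"tx":0.04,"ty":0.147,"tz":0.214,"ax":-33,"ay":0,"az":0,"fingers":0.05},{"tx":0.04,"ty":0.147,"tz":0.214,"ax":-33,"ay":0,"az":0,"fingers":0.05},{"tx":0.04,"ty":0.147,"tz":0.214,"ax":-40,"ay":0,"az":0,"fingers":0.05}]' 20; python3 plan.py .4945 -.26 .16 0
```

```text
time_s: 0.6
tcp_pos: [0.3869, -0.4248, 0.1899]
eef_rot: [74.4, 90.0, 136.5]
contact_force: [1.0, -1.1, -0.2]
gripper_width: 0.0536
t 0.6 tcp [ 0.3869 -0.4248  0.1899] F [ 0.95 -1.12 -0.2 ] M [-0.07 -0.14  0.05] w 0.0536 J [-28.2  12.7 -15.3  -0.  -62.    0.4]
toolaxes [[-0.0, 0.0, -1.0], [-0.884, 0.467, 0.0], [0.467, 0.884, 0.0]]
1 shift [ 0.0299 -0.0182  0.196 ] rot [ 1.5217e+02 -3.0000e-02 -2.0000e-02]
-1 shift [ 0.0299 -0.0182  0.196 ] rot [-2.783e+01  1.000e-02 -2.000e-02]
```

```bash
python3 -m creep '[{"tx":0.007,"ty":-0.004,"tz":0.049,"ax":-7,"ay":0,"az":0,"fingers":0.05},{"tx":0.015,"ty":-0.009,"tz":0.098,"ax":-14,"ay":0,"az":0,"fingers":0.05},{"tx":0.022,"ty":-0.014,"tz":0.147,"ax":-21,"ay":0,"az":0,"fingers":0.05},{"tx":0.03,"ty":-0.018,"tz":0.196,"ax":-27.8,"ay":0,"az":0,"fingers":0.05},{"tx":0.03,"ty":-0.018,"tz":0.196,"ax":-27.8,"ay":0,"az":0,"fingers":0.05}]' 20; python3 plan.py .4945 -.26 .062 0
python3 - <<'E'
from plant import viewer
import pickle
from h import *
for n in("side","top"):
    c=viewer.capture(n); pickle.dump(c,open(f"pics/{n}1.pkl","wb"))
    W=cloud(c)
s=load('pics/side1.pkl');t=load('pics/top1.pkl')
a=s["pixels"][90:190,290:400];b=t["pixels"][160:260,330:440]
cv2.imwrite('pics/c1.png',cv2.resize(np.hstack([a,b]),None,fx=3.6,fy=3.6,interpolation=cv2.INTER_CUBIC))
E
```

```text
time_s: 1.1
tcp_pos: [0.497, -0.258, 0.1592]
eef_rot: [55.4, 89.9, 145.6]
contact_force: [0.5, 0.2, -1.1]
gripper_width: 0.0501
t 1.1 tcp [ 0.497  -0.258   0.1592] F [ 0.48  0.15 -1.1 ] M [-0.01  0.19  0.02] w 0.0501 J [ -7.4  12.9 -19.4  -0.  -57.8   7.6]
toolaxes [[-0.001, 0.001, -1.0], [-1.0, -0.003, 0.001], [-0.003, 1.0, 0.001]]
1 shift [ 0.0972  0.0024 -0.0021] rot [-1.7984e+02  1.0000e-01  7.0000e-02]
-1 shift [ 0.0972  0.0024 -0.0021] rot [ 0.16  0.04 -0.06]
```

View pics/c1.png

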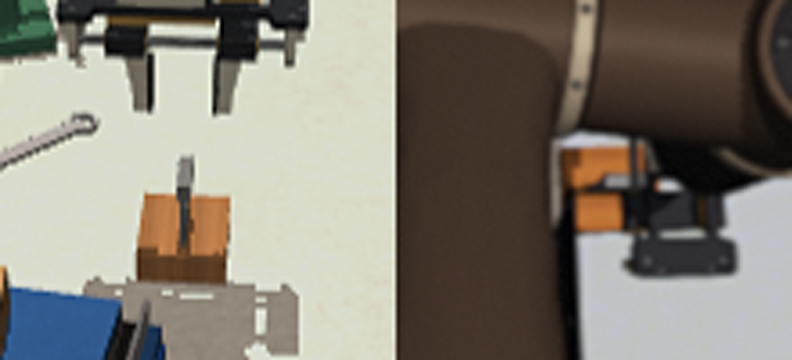

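```bash
python3 -m creep '[{"tx":0.04,"ty":0.0025,"tz":-0.002,"ax":0,"ay":0,"az":0,"fingers":0.05},{"tx":0.08,"ty":0.0025,"tz":-0.002,"ax":0,"ay":0,"az":0,"fingers":0.05},{"tx":0.097,"ty":0.0025,"tz":-0.002,"ax":0,"ay":0,"az":0,"fingers":0.05},{"tx":0.097,"ty":0.0025,"tz":-0.002,"ax":0,"ay":0,"az":0,"fingers":0.05}]' 36; python3 plan.py .4945 -.26 .062 0
python3 - <<'E'
from plant import viewer
import pickle
from h import *
for n in("side","top"):
    c=viewer.capture(n); pickle.dump(c,open(f"pics/{n}2.pkl","wb"))
s=load('pics/side2.pkl')
crop(s,300,390,90,180,6,'pics/c2.png')
E
```

```text
time_s: 1.6
tcp_pos: [0.4895, -0.265, 0.0609]
eef_rot: [78.3, 89.7, 167.8]
contact_force: [-0.0, 0.8, -0.5]
gripper_width: 0.05
t 1.6 tcp [ 0.4895 -0.265   0.0609] F [-0.    0.77 -0.49] M [0.01 0.16 0.04] w 0.05 J [ -8.3  19.1 -25.9  -0.  -45.3   7.8]
toolaxes [[-0.005, 0.001, -1.0], [-1.0, 0.009, 0.005], [0.009, 1.0, 0.001]]
1 shift [-0.0012 -0.0049  0.005 ] rot [ 1.7947e+02 -4.8000e-01 -1.0000e-01]
-1 shift [-0.0012 -0.0049  0.005 ] rot [-0.53  0.07 -0.31]
```

View pics/c2.png

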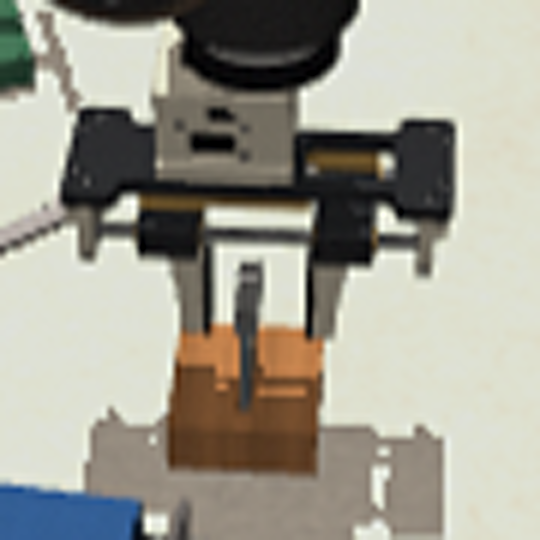

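```bash
python3 plan.py .494 -.26 .062 0;python3 plan.py .494 -.26 .062 0|tail -1
```

```text
t 1.7 tcp [ 0.4921 -0.2653  0.064 ] F [ 0.01 -0.23  0.6 ] M [0.02 0.07 0.02] w 0.05 J [ -8.3  18.9 -25.7   0.  -45.3   7.8]
toolaxes [[-0.0, -0.0, -1.0], [-1.0, 0.008, 0.0], [0.008, 1.0, -0.0]]
1 shift [ 0.002  -0.0018  0.0053] rot [ 1.7955e+02 -2.0000e-02  3.0000e-02]
-1 shift [ 0.002  -0.0018  0.0053] rot [-0.45 -0.02 -0.01]
-1 shift [ 0.002  -0.0018  0.0053] rot [-0.45 -0.02 -0.01]
```

```bash
python3 -m creep '[{"tx":0.002,"ty":-0.002,"tz":0.005,"ax":-0.4,"ay":0,"az":0,"fingers":0.05},{"tx":0.002,"ty":-0.002,"tz":0.005,"ax":-0.4,"ay":0,"az":0,"fingers":0.02},{"tx":0.002,"ty":-0.002,"tz":0.005,"ax":-0.4,"ay":0,"az":0,"fingers":0.02},{"tx":0.002,"ty":-0.002,"tz":0.005,"ax":-0.4,"ay":0,"az":0,"fingers":0.02},{"tx":0.002,"ty":-0.002,"tz":0.005,"ax":-0.4,"ay":0,"az":0,"fingers":0.02}]' 36
python3 -m creep '[{"tx":0,"ty":0,"tz":0,"ax":0,"ay":0,"az":0,"fingers":0.005},{"tx":0,"ty":0,"tz":0,"ax":0,"ay":0,"az":0,"fingers":0.005},{"tx":0,"ty":0,"tz":0,"ax":0,"ay":0,"az":0,"fingers":0.005},{"tx":0,"ty":0,"tz":0,"ax":0,"ay":0,"az":0,"fingers":0.005}]' 36;python3 plan.py
```

```text
time_s: 2.2
tcp_pos: [0.4945, -0.2592, 0.0618]
eef_rot: [-98.5, 90.0, -8.4]
contact_force: [0.1, -0.0, 0.6]
gripper_width: 0.0238
time_s: 2.6
tcp_pos: [0.4944, -0.2592, 0.0615]
eef_rot: [-144.1, 90.0, -54.0]
contact_force: [-0.5, 0.2, 1.7]
gripper_width: 0.0116
t 2.6 tcp [ 0.4944 -0.2592  0.0615] F [-0.47  0.19  1.7 ] M [0.13 0.17 0.  ] w 0.0116 J [ -7.6  19.1 -25.9   0.  -45.    7.6]
toolaxes [[0.0, -0.0, -1.0], [-1.0, -0.001, -0.0], [-0.001, 1.0, -0.0]]
```

```bash
python3 -m creep '[{"tx":-0.02,"ty":0,"tz":0,"ax":0,"ay":0,"az":0,"fingers":0.005},{"tx":-0.045,"ty":0,"tz":0,"ax":0,"ay":0,"az":0,"fingers":0.005},{"tx":-0.08,"ty":0,"tz":0,"ax":0,"ay":0,"az":0,"fingers":0.005},{"tx":-0.12,"ty":0,"tz":0,"ax":0,"ay":0,"az":0,"fingers":0.005},{"tx":-0.12,"ty":0,"tz":0,"ax":0,"ay":0,"az":0,"fingers":0.005}]' 36
python3 -m creep '[{"tx":0,"ty":0,"tz":0,"ax":0,"ay":0,"az":0,"fingers":0.005}]' 36;python3 plan.py .5285 -.0228 .185 -6.8
```

```text
time_s: 3.1
tcp_pos: [0.4973, -0.2603, 0.1871]
eef_rot: [-108.6, 89.5, -18.5]
contact_force: [1.3, 0.0, -1.1]
gripper_width: 0.0118
time_s: 3.2
tcp_pos: [0.4947, -0.2592, 0.1823]
eef_rot: [-89.4, 89.9, 0.7]
contact_force: [0.1, -0.6, -2.0]
gripper_width: 0.0119
t 3.2 tcp [ 0.4947 -0.2592  0.1823] F [ 0.11 -0.64 -1.96] M [ 0.04  0.14 -0.02] w 0.0119 J [ -7.6  11.5 -17.9  -0.  -60.4   7.6]
toolaxes [[0.002, 0.0, -1.0], [-1.0, -0.001, -0.002], [-0.001, 1.0, 0.0]]
1 shift [-0.0026 -0.034   0.2363] rot [-1.7316e+02 -1.9000e-01  1.0000e-02]
-1 shift [-0.0026 -0.034   0.2363] rot [6.84 0.01 0.13]
```

```bash
python3 -m creep '[{"tx":-0.001,"ty":-0.004,"tz":0.03,"ax":1,"ay":0,"az":0,"fingers":0.005},{"tx":-0.002,"ty":-0.011,"tz":0.078,"ax":2.5,"ay":0,"az":0,"fingers":0.005},{"tx":-0.003,"ty":-0.018,"tz":0.125,"ax":4,"ay":0,"az":0,"fingers":0.005},{"tx":-0.003,"ty":-0.025,"tz":0.17,"ax":5,"ay":0,"az":0,"fingers":0.005},{"tx":-0.003,"ty":-0.03,"tz":0.21,"ax":6,"ay":0,"az":0,"fingers":0.005}]' 36
python3 -m creep '[{"tx":0,"ty":0,"tz":0,"ax":0,"ay":0,"az":0,"fingers":0.005},{"tx":0,"ty":0,"tz":0,"ax":0,"ay":0,"az":0,"fingers":0.005},{"tx":0,"ty":0,"tz":0,"ax":0,"ay":0,"az":0,"fingers":0.005}]' 36;python3 plan.py .5285 -.0228 .185 -6.8
```

```text
time_s: 3.7
tcp_pos: [0.5234, -0.0473, 0.183]
eef_rot: [102.3, 89.9, -173.7]
contact_force: [0.6, 0.1, -0.4]
gripper_width: 0.0117
time_s: 4.0
tcp_pos: [0.5235, -0.0498, 0.1835]
eef_rot: [107.1, 89.9, -168.9]
contact_force: [-0.0, 0.4, -1.2]
gripper_width: 0.0118
t 4.0 tcp [ 0.5235 -0.0498  0.1835] F [-0.    0.36 -1.18] M [-0.02  0.1  -0.01] w 0.0118 J [ 16.    8.5 -21.5  -0.  -60.1 -21.9]
toolaxes [[-0.002, -0.0, -1.0], [-0.995, 0.104, 0.002], [0.104, 0.995, -0.001]]
1 shift [-0.0016 -0.0022  0.0273] rot [-1.7917e+02  1.7000e-01 -6.0000e-02]
-1 shift [-0.0016 -0.0022  0.0273] rot [ 0.83 -0.04 -0.11]
```

```bash
python3 -m creep '[{"tx":-0.001,"ty":-0.001,"tz":0.015,"ax":0.5,"ay":0,"az":0,"fingers":0.005},{"tx":-0.001,"ty":-0.002,"tz":0.027,"ax":0.8,"ay":0,"az":0,"fingers":0.005},{"tx":-0.001,"ty":-0.002,"tz":0.027,"ax":0.8,"ay":0,"az":0,"fingers":0.005},{"tx":-0.001,"ty":-0.002,"tz":0.027,"ax":0.8,"ay":0,"az":0,"fingers":0.005}]' 36
python3 plan.py .5285 -.0228 .165 -6.8
python3 - <<'E'
from plant import viewer
import pickle
from h import *
for n in("side","top"):
    c=viewer.capture(n); pickle.dump(c,open(f"pics/{n}3.pkl","wb"))
s=load('pics/side3.pkl');t=load('pics/top3.pkl')
crop(s,270,380,110,250,4,'pics/c3.png')
cv2.imwrite('pics/t3.png',t["pixels"])
a=np.deg2rad(-6.8);X=np.array([np.cos(a),np.sin(a)]);Y=np.array([-np.sin(a),np.cos(a)])
W=cloud(s)[150:215,300:350].reshape(-1,3)
xb=W[:,:2]@X;yb=W[:,:2]@Y
for lo,hi in((.13,.14),(.14,.15),(.15,.16),(.16,.17),(.17,.18),(.18,.19),(.19,.2)):
    m=(W[:,2]>lo)&(W[:,2]<hi)&(xb<.56)&(xb>.5)&(abs(yb-.04)<.045)
    print(lo,m.sum(),(1e3*xb[m]).round(0),(1e3*np.median(yb[m])).round(0) if m.any() else '')
E
```

```text
time_s: 4.4
tcp_pos: [0.5288, -0.023, 0.1852]
eef_rot: [108.8, 90.0, -168.0]
contact_force: [-0.1, 0.1, 0.0]
gripper_width: 0.0115
t 4.4 tcp [ 0.5288 -0.023   0.1852] F [-0.13  0.08  0.02] M [ 0.02  0.1  -0.05] w 0.0115 J [ 18.8   8.7 -21.1  -0.  -60.3 -25.5]
toolaxes [[-0.001, -0.0, -1.0], [-0.993, 0.118, 0.001], [0.118, 0.993, -0.0]]
1 shift [0.0202 0.0003 0.0001] rot [-1.7996e+02  5.0000e-02 -2.0000e-02]
-1 shift [0.0202 0.0003 0.0001] rot [ 0.04 -0.01 -0.03]
0.13 7 [526. 526. 526. 527. 529. 529. 527.] 49.0
0.14 15 [526. 526. 526. 526. 526. 526. 526. 526. 525. 526. 528. 526. 529. 526.
 526.] 38.0
0.15 17 [526. 526. 526. 526. 526. 526. 526. 526. 525. 526. 525. 528. 526. 528.
 526. 528. 526.] 48.0
0.16 17 [525. 525. 526. 526. 525. 526. 528. 526. 526. 532. 528. 526. 531. 529.
 526. 528. 526.] 57.0
0.17 16 [526. 526. 525. 525. 525. 525. 528. 526. 526. 530. 528. 525. 530. 527.
 526. 530.] 58.0
0.18 17 [546. 543. 540. 535. 525. 520. 526. 528. 525. 525. 530. 528. 526. 530.
 527. 525. 530.] 56.0
0.19 49 [507. 547. 545. 542. 537. 507. 548. 545. 542. 540. 537. 523. 520. 507.
 548. 545. 542. 541. 538. 522. 520. 517. 514. 512. 509. 507. 533. 530.
 528. 525. 523. 519. 517. 514. 512. 509. 507. 530. 527. 526. 517. 515.
 512. 509. 507. 529. 527. 526. 530.] 50.0
```

View pics/c3.png

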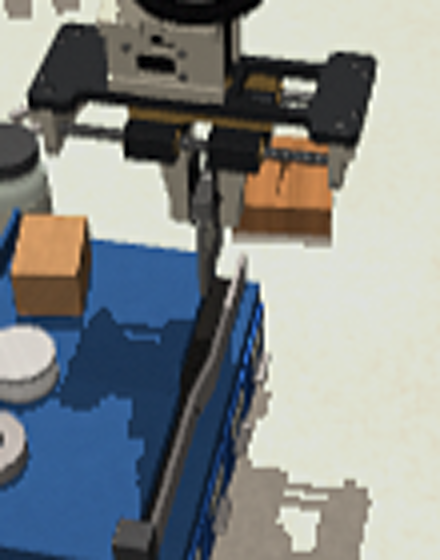

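View pics/t3.png

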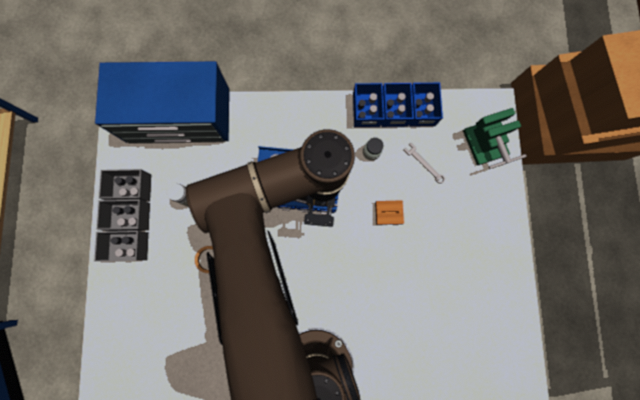

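```bash
python3 -m creep '[{"tx":0.005,"ty":-0.001,"tz":0,"ax":0,"ay":0,"az":0,"fingers":0.005},{"tx":0.015,"ty":-0.001,"tz":0,"ax":0,"ay":0,"az":0,"fingers":0.005},{"tx":0.025,"ty":-0.001,"tz":0,"ax":0,"ay":0,"az":0,"fingers":0.005},{"tx":0.035,"ty":-0.001,"tz":0,"ax":0,"ay":0,"az":0,"fingers":0.005},{"tx":0.035,"ty":-0.001,"tz":0,"ax":0,"ay":0,"az":0,"fingers":0.005}]' 36
python3 plan.py .5295 -.0230 .1345 -6.8
python3 - <<'E'
from plant import viewer
from h import *
c=viewer.capture('side');crop(c,270,380,110,250,4,'pics/c4.png')
E
```

```text
time_s: 5.0
tcp_pos: [0.5287, -0.0229, 0.1484]
eef_rot: [107.9, 89.8, -168.8]
contact_force: [-0.8, -0.4, -0.8]
gripper_width: 0.0118
t 5.0 tcp [ 0.5287 -0.0229  0.1484] F [-0.79 -0.39 -0.8 ] M [-0.05  0.16  0.02] w 0.0118 J [ 18.7  10.8 -23.8  -0.  -55.6 -25.5]
toolaxes [[-0.003, -0.001, -1.0], [-0.993, 0.118, 0.003], [0.118, 0.993, -0.001]]
1 shift [ 0.0139 -0.0008  0.    ] rot [-1.7997e+02  2.9000e-01 -1.0000e-01]
-1 shift [ 0.0139 -0.0008  0.    ] rot [ 0.03 -0.06 -0.19]
```

View pics/c4.png

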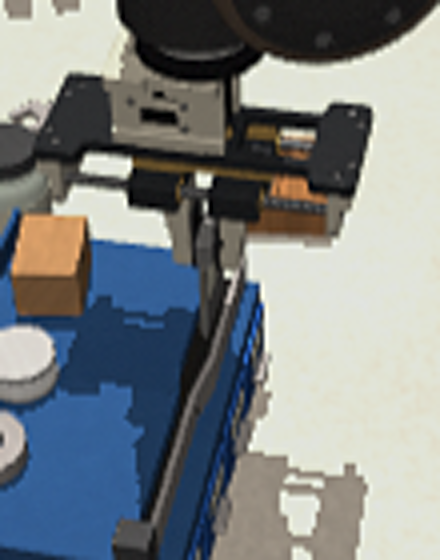

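```bash
python3 -m creep '[{"tx":0.004,"ty":0,"tz":0,"ax":0,"ay":0,"az":0,"fingers":0.005},{"tx":0.008,"ty":0,"tz":0,"ax":0,"ay":0,"az":0,"fingers":0.005},{"tx":0.011,"ty":0,"tz":0,"ax":0,"ay":0,"az":0,"fingers":0.005},{"tx":0.011,"ty":0,"tz":0,"ax":0,"ay":0,"az":0,"fingers":0.005},{"tx":0.011,"ty":0,"tz":0,"ax":0,"ay":0,"az":0,"fingers":0.005}]' 36
python3 plan.py .5295 -.0230 .1345 -6.8
```

```text
time_s: 5.55
tcp_pos: [0.5301, -0.0226, 0.1396]
eef_rot: [-71.9, 90.0, 11.3]
contact_force: [0.2, -0.3, -0.9]
gripper_width: 0.0119
t 5.55 tcp [ 0.5301 -0.0226  0.1396] F [ 0.16 -0.3  -0.85] M [0.04 0.14 0.01] w 0.0119 J [ 18.7  11.4 -24.4   0.  -54.2 -25.5]
toolaxes [[0.0, 0.0, -1.0], [-0.993, 0.118, -0.0], [0.118, 0.993, 0.0]]
1 shift [ 0.0051  0.0005 -0.0004] rot [-1.7995e+02 -2.0000e-02  1.0000e-02]
-1 shift [ 0.0051  0.0005 -0.0004] rot [0.05 0.   0.01]
```

```bash
python3 -m creep '[{"tx":0.001,"ty":0,"tz":0,"ax":0,"ay":0,"az":0,"fingers":0.005},{"tx":0.002,"ty":0,"tz":0,"ax":0,"ay":0,"az":0,"fingers":0.005},{"tx":0.002,"ty":0,"tz":0,"ax":0,"ay":0,"az":0,"fingers":0.005}]' 36
python3 -m creep '[{"tx":0.001,"ty":0,"tz":0,"ax":0,"ay":0,"az":0,"fingers":0.005},{"tx":0.002,"ty":0,"tz":0,"ax":0,"ay":0,"az":0,"fingers":0.005},{"tx":0.002,"ty":0,"tz":0,"ax":0,"ay":0,"az":0,"fingers":0.005}]' 36
python3 plan.py .5295 -.0230 .1345 -6.8
```

```text
time_s: 5.85
tcp_pos: [0.5302, -0.0227, 0.1377]
eef_rot: [-79.3, 90.0, 3.9]
contact_force: [-0.8, -0.8, 3.1]
gripper_width: 0.0118
time_s: 6.15
tcp_pos: [0.5302, -0.0227, 0.1356]
eef_rot: [-86.4, 90.0, -3.2]
contact_force: [-0.8, -0.7, 5.5]
gripper_width: 0.012
t 6.15 tcp [ 0.5302 -0.0227  0.1356] F [-0.81 -0.73  5.52] M [0.03 0.34 0.  ] w 0.012 J [ 18.7  11.6 -24.7   0.  -53.7 -25.5]
toolaxes [[0.0, -0.0, -1.0], [-0.993, 0.117, -0.0], [0.117, 0.993, 0.0]]
1 shift [ 0.0011  0.0006 -0.0004] rot [-1.7995e+02 -4.0000e-02  0.0000e+00]
-1 shift [ 0.0011  0.0006 -0.0004] rot [0.05 0.   0.02]
```

```bash
python3 -m creep '[{"tx":0.001,"ty":0,"tz":0,"ax":0,"ay":0,"az":0,"fingers":0.005},{"tx":0.001,"ty":0,"tz":0,"ax":0,"ay":0,"az":0,"fingers":0.005}]' 40
python3 -m creep '[{"tx":0,"ty":0,"tz":0.003,"ax":0,"ay":0,"az":0,"fingers":0.005},{"tx":0,"ty":0,"tz":0.006,"ax":0,"ay":0,"az":0,"fingers":0.005},{"tx":0,"ty":0.0005,"tz":0.01,"ax":0,"ay":0,"az":0,"fingers":0.005},{"tx":0,"ty":0.0005,"tz":0.014,"ax":0,"ay":0,"az":0,"fingers":0.005},{"tx":0,"ty":0.0005,"tz":0.018,"ax":0,"ay":0,"az":0,"fingers":0.005}]' 40
python3 plan.py
```

```text
time_s: 6.35
tcp_pos: [0.5302, -0.0227, 0.1347]
eef_rot: [-88.7, 90.0, -5.5]
contact_force: [-0.9, 0.1, 5.5]
gripper_width: 0.0115
time_s: 6.85
tcp_pos: [0.5316, -0.0054, 0.1348]
eef_rot: [-178.2, 89.9, -95.0]
contact_force: [-0.2, -3.8, 5.4]
gripper_width: 0.0116
t 6.85 tcp [ 0.5316 -0.0054  0.1348] F [-0.18 -3.8   5.37] M [-1.53  0.26 -0.05] w 0.0116 J [ 20.6  11.8 -24.7   0.1 -53.6 -27.4]
toolaxes [[-0.0, -0.001, -1.0], [-0.993, 0.117, -0.0], [0.117, 0.993, -0.001]]
```

```bash
python3 -m creep '[{"tx":0,"ty":0,"tz":0,"ax":0,"ay":0,"az":0,"fingers":0.005}]' 58; python3 - <<'E'
from plant import viewer
from h import *
import pickle
c=viewer.capture('side');crop(c,270,380,110,250,4,'pics/c5.png')
pickle.dump(c,open('pics/side5.pkl','wb'))
E
python3 plan.py
```

```text
time_s: 6.95
tcp_pos: [0.5317, -0.0051, 0.1348]
eef_rot: [-168.0, 89.9, -84.8]
contact_force: [-1.5, -2.7, 4.6]
gripper_width: 0.0115
t 7.0 tcp [ 0.5317 -0.0051  0.1348] F [-0.41 -1.76  6.26] M [-0.91  0.24 -0.08] w 0.0113 J [ 20.6  11.8 -24.6   0.1 -53.6 -27.4]
toolaxes [[0.0, -0.001, -1.0], [-0.993, 0.117, -0.0], [0.117, 0.993, -0.001]]
```

View pics/c5.png

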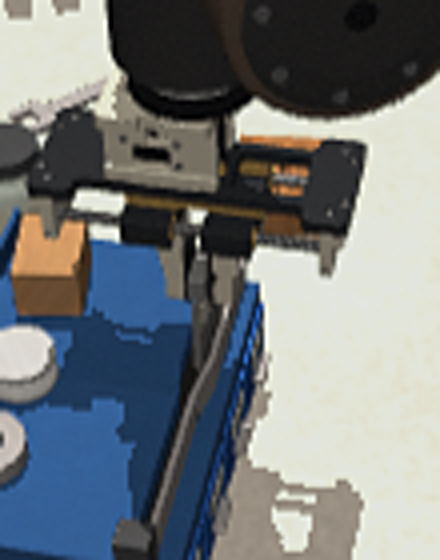

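```bash
python3 -m creep '[{"tx":0,"ty":0,"tz":0.003,"ax":0,"ay":0,"az":0,"fingers":0.005},{"tx":0,"ty":0,"tz":0.006,"ax":0,"ay":0,"az":0,"fingers":0.005},{"tx":0,"ty":0,"tz":0.01,"ax":0,"ay":0,"az":0,"fingers":0.005},{"tx":0,"ty":0,"tz":0.014,"ax":0,"ay":0,"az":0,"fingers":0.005},{"tx":0,"ty":0,"tz":0.018,"ax":0,"ay":0,"az":0,"fingers":0.005}]' 58
python3 -m creep '[{"tx":0,"ty":0,"tz":0.003,"ax":0,"ay":0,"az":0,"fingers":0.005},{"tx":0,"ty":0,"tz":0.006,"ax":0,"ay":0,"az":0,"fingers":0.005},{"tx":0,"ty":0,"tz":0.009,"ax":0,"ay":0,"az":0,"fingers":0.005},{"tx":0,"ty":0,"tz":0.012,"ax":0,"ay":0,"az":0,"fingers":0.005}]' 58
python3 plan.py
```

```text
time_s: 7.5
tcp_pos: [0.5337, 0.0125, 0.1348]
eef_rot: [-178.0, 89.9, -94.7]
contact_force: [-0.1, -4.2, 5.2]
gripper_width: 0.0115
time_s: 7.9
tcp_pos: [0.5351, 0.0244, 0.1347]
eef_rot: [179.1, 89.9, -97.6]
contact_force: [0.5, -3.4, 5.2]
gripper_width: 0.012
t 7.9 tcp [0.5351 0.0244 0.1347] F [ 0.52 -3.41  5.2 ] M [-1.56  0.25  0.03] w 0.012 J [ 23.6  12.1 -24.2   0.1 -53.7 -30.4]
toolaxes [[-0.0, -0.001, -1.0], [-0.993, 0.117, 0.0], [0.117, 0.993, -0.001]]
```

```bash
python3 -m creep '[{"tx":0,"ty":0,"tz":0.002,"ax":0,"ay":0,"az":0,"fingers":0.005},{"tx":0,"ty":0,"tz":0.004,"ax":0,"ay":0,"az":0,"fingers":0.005},{"tx":0,"ty":0,"tz":0.006,"ax":0,"ay":0,"az":0,"fingers":0.005},{"tx":0,"ty":0,"tz":0.008,"ax":0,"ay":0,"az":0,"fingers":0.005},{"tx":0,"ty":0,"tz":0.01,"ax":0,"ay":0,"az":0,"fingers":0.005}]' 58
python3 plan.py
python3 -m creep '[{"tx":0,"ty":0,"tz":0.002,"ax":0,"ay":0,"az":0,"fingers":0.005},{"tx":0,"ty":0,"tz":0.004,"ax":0,"ay":0,"az":0,"fingers":0.005},{"tx":0,"ty":0,"tz":0.006,"ax":0,"ay":0,"az":0,"fingers":0.005},{"tx":0,"ty":0,"tz":0.008,"ax":0,"ay":0,"az":0,"fingers":0.005},{"tx":0,"ty":0,"tz":0.01,"ax":0,"ay":0,"az":0,"fingers":0.005}]' 58
python3 plan.py
```

```text
time_s: 8.4
tcp_pos: [0.5363, 0.0342, 0.1347]
eef_rot: [178.4, 89.9, -98.4]
contact_force: [-0.4, -4.0, 5.3]
gripper_width: 0.0119
t 8.4 tcp [0.5363 0.0342 0.1347] F [-0.36 -4.04  5.33] M [-1.54  0.22  0.01] w 0.0119 J [ 24.6  12.3 -24.    0.1 -53.8 -31.4]
toolaxes [[-0.0, -0.001, -1.0], [-0.993, 0.117, 0.0], [0.117, 0.993, -0.001]]
time_s: 8.9
tcp_pos: [0.5375, 0.0442, 0.1347]
eef_rot: [176.7, 89.9, -100.1]
contact_force: [-0.6, -3.8, 5.8]
gripper_width: 0.0115
t 8.9 tcp [0.5375 0.0442 0.1347] F [-0.58 -3.79  5.77] M [-1.5   0.28 -0.02] w 0.0115 J [ 25.6  12.5 -23.7   0.1 -53.9 -32.4]
toolaxes [[-0.0, -0.001, -1.0], [-0.993, 0.117, 0.0], [0.117, 0.993, -0.001]]
```

```bash
python3 -m creep '[{"tx":0,"ty":0,"tz":0.003,"ax":0,"ay":0,"az":0,"fingers":0.005},{"tx":0,"ty":0,"tz":0.006,"ax":0,"ay":0,"az":0,"fingers":0.005},{"tx":0,"ty":0,"tz":0.009,"ax":0,"ay":0,"az":0,"fingers":0.005},{"tx":0,"ty":0,"tz":0.012,"ax":0,"ay":0,"az":0,"fingers":0.005},{"tx":0,"ty":0,"tz":0.015,"ax":0,"ay":0,"az":0,"fingers":0.005}]' 58
python3 plan.py
python3 -m creep '[{"tx":0,"ty":0,"tz":0.003,"ax":0,"ay":0,"az":0,"fingers":0.005},{"tx":0,"ty":0,"tz":0.006,"ax":0,"ay":0,"az":0,"fingers":0.005},{"tx":0,"ty":0,"tz":0.009,"ax":0,"ay":0,"az":0,"fingers":0.005},{"tx":0,"ty":0,"tz":0.012,"ax":0,"ay":0,"az":0,"fingers":0.005},{"tx":0,"ty":0,"tz":0.015,"ax":0,"ay":0,"az":0,"fingers":0.005}]' 58
python3 plan.py
```

```text
time_s: 9.4
tcp_pos: [0.5392, 0.0591, 0.1347]
eef_rot: [173.5, 89.9, -103.2]
contact_force: [-0.8, -3.6, 5.5]
gripper_width: 0.0118
t 9.4 tcp [0.5392 0.0591 0.1347] F [-0.79 -3.59  5.49] M [-1.53  0.27  0.  ] w 0.0118 J [ 27.   12.7 -23.3   0.1 -54.  -33.8]
toolaxes [[-0.0, -0.001, -1.0], [-0.993, 0.118, 0.0], [0.118, 0.993, -0.001]]
time_s: 9.9
tcp_pos: [0.5409, 0.074, 0.1347]
eef_rot: [172.1, 89.9, -104.6]
contact_force: [0.1, -3.6, 5.1]
gripper_width: 0.0121
t 9.9 tcp [0.5409 0.074  0.1347] F [ 0.11 -3.59  5.06] M [-1.49  0.29  0.01] w 0.0121 J [ 28.4  13.1 -22.9   0.1 -54.1 -35.2]
toolaxes [[-0.0, -0.001, -1.0], [-0.993, 0.118, 0.0], [0.118, 0.993, -0.001]]
```

```bash
python3 - <<'E'
from plant import viewer
from h import *
c=viewer.capture('side');crop(c,270,380,130,260,4.5,'pics/c6.png')
E
python3 plan.py
```

```text
t 9.95 tcp [0.5411 0.0743 0.1347] F [-0.13 -3.07  5.21] M [-1.25  0.35  0.02] w 0.0113 J [ 28.4  13.1 -22.9   0.1 -54.1 -35.2]
toolaxes [[-0.0, -0.001, -1.0], [-0.993, 0.117, 0.0], [0.117, 0.993, -0.001]]
```

View pics/c6.png

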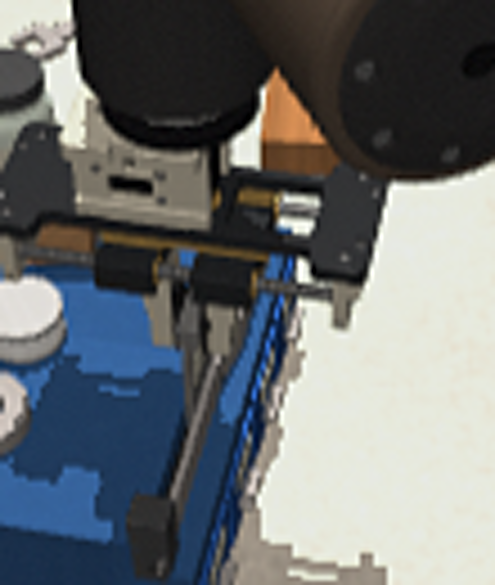

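```bash
python3 -m creep '[{"tx":0,"ty":0,"tz":0.004,"ax":0,"ay":0,"az":0,"fingers":0.005},{"tx":0,"ty":0,"tz":0.008,"ax":0,"ay":0,"az":0,"fingers":0.005},{"tx":0,"ty":0,"tz":0.012,"ax":0,"ay":0,"az":0,"fingers":0.005},{"tx":0,"ty":0,"tz":0.016,"ax":0,"ay":0,"az":0,"fingers":0.005},{"tx":0,"ty":0,"tz":0.02,"ax":0,"ay":0,"az":0,"fingers":0.005}]' 58
python3 plan.py
python3 -m creep '[{"tx":0,"ty":0,"tz":0.004,"ax":0,"ay":0,"az":0,"fingers":0.005},{"tx":0,"ty":0,"tz":0.008,"ax":0,"ay":0,"az":0,"fingers":0.005},{"tx":0,"ty":0,"tz":0.012,"ax":0,"ay":0,"az":0,"fingers":0.005},{"tx":0,"ty":0,"tz":0.016,"ax":0,"ay":0,"az":0,"fingers":0.005},{"tx":0,"ty":0,"tz":0.02,"ax":0,"ay":0,"az":0,"fingers":0.005}]' 58
python3 plan.py
```

```text
time_s: 10.45
tcp_pos: [0.5433, 0.0938, 0.1347]
eef_rot: [171.6, 89.9, -105.1]
contact_force: [-1.0, -3.9, 6.1]
gripper_width: 0.0116
t 10.45 tcp [0.5433 0.0938 0.1347] F [-1.03 -3.93  6.08] M [-1.6   0.26  0.03] w 0.0116 J [ 30.2  13.6 -22.2   0.1 -54.3 -37. ]
toolaxes [[-0.0, -0.001, -1.0], [-0.993, 0.118, 0.0], [0.118, 0.993, -0.001]]
time_s: 10.95
tcp_pos: [0.5456, 0.1137, 0.1346]
eef_rot: [170.9, 89.9, -105.9]
contact_force: [-0.5, -4.1, 6.3]
gripper_width: 0.0117
t 10.95 tcp [0.5456 0.1137 0.1346] F [-0.55 -4.11  6.35] M [-1.56  0.24 -0.  ] w 0.0117 J [ 31.9  14.1 -21.5   0.1 -54.5 -38.7]
toolaxes [[-0.0, -0.001, -1.0], [-0.993, 0.118, 0.0], [0.118, 0.993, -0.001]]
```

yb ≈ 0.177; the stop is expected between 0.1935 and 0.207. Small steps from here.

```bash
python3 -m creep '[{"tx":0,"ty":0,"tz":0.003,"ax":0,"ay":0,"az":0,"fingers":0.005},{"tx":0,"ty":0,"tz":0.006,"ax":0,"ay":0,"az":0,"fingers":0.005},{"tx":0,"ty":0,"tz":0.009,"ax":0,"ay":0,"az":0,"fingers":0.005},{"tx":0,"ty":0,"tz":0.012,"ax":0,"ay":0,"az":0,"fingers":0.005}]' 58
python3 -m creep '[{"tx":0,"ty":0,"tz":0.001,"ax":0,"ay":0,"az":0,"fingers":0.005},{"tx":0,"ty":0,"tz":0.002,"ax":0,"ay":0,"az":0,"fingers":0.005},{"tx":0,"ty":0,"tz":0.003,"ax":0,"ay":0,"az":0,"fingers":0.005},{"tx":0,"ty":0,"tz":0.004,"ax":0,"ay":0,"az":0,"fingers":0.005}]' 58
python3 plan.py
```

```text
time_s: 11.35
tcp_pos: [0.547, 0.1255, 0.1346]
eef_rot: [168.7, 89.9, -108.0]
contact_force: [-0.8, -4.2, 5.5]
gripper_width: 0.011
time_s: 11.75
tcp_pos: [0.5475, 0.1294, 0.1346]
eef_rot: [169.0, 89.9, -107.7]
contact_force: [-0.6, -3.8, 6.3]
gripper_width: 0.0116
t 11.75 tcp [0.5475 0.1294 0.1346] F [-0.64 -3.78  6.29] M [-1.57  0.3  -0.05] w 0.0116 J [ 33.3  14.6 -20.9   0.1 -54.7 -40.1]
toolaxes [[-0.0, -0.001, -1.0], [-0.993, 0.118, 0.0], [0.118, 0.993, -0.002]]
```

```bash
python3 -m creep '[{"tx":0,"ty":0,"tz":0.001,"ax":0,"ay":0,"az":0,"fingers":0.005},{"tx":0,"ty":0,"tz":0.002,"ax":0,"ay":0,"az":0,"fingers":0.005},{"tx":0,"ty":0,"tz":0.003,"ax":0,"ay":0,"az":0,"fingers":0.005}]' 58|sed -n '2p;4p'
python3 -m creep '[{"tx":0,"ty":0,"tz":0.001,"ax":0,"ay":0,"az":0,"fingers":0.005},{"tx":0,"ty":0,"tz":0.002,"ax":0,"ay":0,"az":0,"fingers":0.005},{"tx":0,"ty":0,"tz":0.003,"ax":0,"ay":0,"az":0,"fingers":0.005}]' 58|sed -n '2p;4p'
```

```text
tcp_pos: [0.5478, 0.1324, 0.1346]
contact_force: [-0.2, -4.4, 5.8]
tcp_pos: [0.5482, 0.1353, 0.1346]
contact_force: [-0.2, -3.3, 5.5]
```

```bash
python3 -m creep '[{"tx":0,"ty":0,"tz":0.001,"ax":0,"ay":0,"az":0,"fingers":0.005},{"tx":0,"ty":0,"tz":0.002,"ax":0,"ay":0,"az":0,"fingers":0.005},{"tx":0,"ty":0,"tz":0.003,"ax":0,"ay":0,"az":0,"fingers":0.005}]' 58|sed -n '2p;4p'
python3 -m creep '[{"tx":0,"ty":0,"tz":0.001,"ax":0,"ay":0,"az":0,"fingers":0.005},{"tx":0,"ty":0,"tz":0.002,"ax":0,"ay":0,"az":0,"fingers":0.005}]' 58|sed -n '2p;4p'
python3 - <<'E'
from plant import viewer
from h import *
c=viewer.capture('side');crop(c,270,380,150,270,4.5,'pics/c7.png')
E
```

```text
tcp_pos: [0.5485, 0.1383, 0.1346]
contact_force: [0.3, -4.4, 5.6]
tcp_pos: [0.5488, 0.1403, 0.1346]
contact_force: [-1.0, -3.4, 5.5]
```

View pics/c7.png

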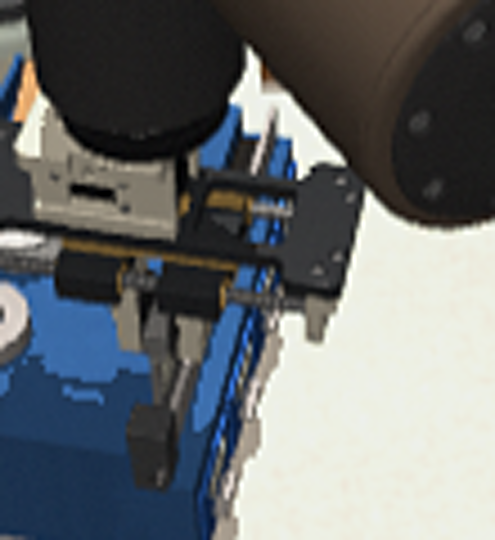

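```bash
for i in 1; do python3 -m creep '[{"tx":0,"ty":0,"tz":0.001,"ax":0,"ay":0,"az":0,"fingers":0.005},{"tx":0,"ty":0,"tz":0.002,"ax":0,"ay":0,"az":0,"fingers":0.005}]' 58|sed -n '2p;4p'; done
python3 -m creep '[{"tx":0,"ty":0,"tz":0.001,"ax":0,"ay":0,"az":0,"fingers":0.005},{"tx":0,"ty":0,"tz":0.002,"ax":0,"ay":0,"az":0,"fingers":0.005}]' 58|sed -n '2p;4p'
```

```text
tcp_pos: [0.5489, 0.1423, 0.1346]
contact_force: [-0.6, -3.1, 5.5]
tcp_pos: [0.5492, 0.1443, 0.1346]
contact_force: [-0.3, -3.8, 5.9]
```

```bash
python3 -m creep '[{"tx":0,"ty":0,"tz":0.001,"ax":0,"ay":0,"az":0,"fingers":0.005},{"tx":0,"ty":0,"tz":0.002,"ax":0,"ay":0,"az":0,"fingers":0.005}]' 58|sed -n '2p;4p'
python3 plan.py
```

```text
tcp_pos: [0.5495, 0.1463, 0.1346]
contact_force: [-0.4, -3.6, 5.9]
t 13.5 tcp [0.5495 0.1463 0.1346] F [-0.44 -3.59  5.9 ] M [-1.45  0.26 -0.01] w 0.0115 J [ 34.7  15.1 -20.1   0.1 -54.9 -41.4]
toolaxes [[-0.0, -0.001, -1.0], [-0.993, 0.118, 0.0], [0.118, 0.993, -0.002]]
```

```bash
python3 -m creep '[{"tx":0,"ty":0,"tz":0.001,"ax":0,"ay":0,"az":0,"fingers":0.005},{"tx":0,"ty":0,"tz":0.002,"ax":0,"ay":0,"az":0,"fingers":0.005}]' 58|sed -n '2p;4p'
python3 - <<'E'
from plant import viewer
from h import *
import pickle
c=viewer.capture('side');crop(c,285,340,190,265,8,'pics/c8.png');pickle.dump(c,open('pics/side8.pkl','wb'))
a=np.deg2rad(-6.8);X=np.array([np.cos(a),np.sin(a)]);Y=np.array([-np.sin(a),np.cos(a)])
W=cloud(c)[200:250,295:330];xb=W[...,:2]@X;yb=W[...,:2]@Y
for v in range(0,50,2): print(v+200,[(u+295,int(1e3*xb[v,u]),int(1e3*yb[v,u]),int(1e3*W[v,u,2])) for u in range(35) if .523<xb[v,u]<.533])
E
```

```text
tcp_pos: [0.5495, 0.1476, 0.1347]
contact_force: [0.5, -9.1, 7.1]
200 [(298, 532, 232, 253), (299, 529, 234, 256), (300, 528, 232, 254), (301, 525, 233, 255), (302, 523, 233, 255)]
202 [(298, 531, 235, 250), (299, 529, 234, 249), (300, 527, 236, 252), (301, 525, 235, 251), (302, 523, 234, 251)]
204 [(298, 532, 235, 243), (299, 529, 236, 245), (300, 527, 235, 245), (301, 526, 234, 244), (302, 524, 234, 244)]
206 [(298, 532, 235, 238), (299, 530, 236, 239), (300, 528, 236, 240), (301, 526, 234, 238), (302, 523, 236, 241)]
208 [(299, 531, 233, 229), (300, 529, 234, 231), (301, 526, 235, 233), (302, 523, 236, 235)]
210 []
212 []
214 [(299, 530, 240, 218), (300, 528, 239, 218), (301, 526, 238, 217), (302, 524, 239, 219)]
216 [(298, 532, 241, 213), (299, 530, 242, 214), (300, 527, 243, 216), (301, 526, 242, 215), (302, 523, 242, 216)]
218 []
220 []
222 [(303, 532, 214, 162)]
224 [(302, 532, 221, 163), (303, 530, 221, 163), (304, 528, 220, 163), (305, 525, 221, 164), (306, 523, 219, 163)]
226 [(302, 531, 227, 163), (303, 529, 226, 163), (304, 527, 226, 163), (305, 524, 227, 164)]
228 [(302,
[... 597 characters left out ...]
205, 101), (309, 523, 207, 104)]
238 [(303, 530, 231, 125), (304, 528, 231, 125), (305, 527, 227, 121), (306, 526, 222, 115), (307, 526, 213, 104), (308, 524, 213, 104)]
240 [(302, 532, 233, 120), (303, 530, 232, 119), (304, 527, 234, 122), (305, 526, 229, 116), (306, 527, 221, 105), (307, 526, 216, 100)]
242 [(302, 530, 239, 120), (303, 529, 237, 119), (304, 526, 238, 120), (305, 525, 235, 117)]
244 [(301, 531, 244, 119), (302, 529, 243, 119), (303, 527, 244, 120), (304, 524, 244, 121)]
246 [(300, 532, 250, 119), (301, 530, 250, 120), (302, 528, 249, 119), (303, 526, 247, 117), (304, 523, 248, 119)]
248 [(301, 530, 252, 114), (302, 528, 250, 113), (303, 526, 250, 113), (304, 524, 249, 112)]
```

View pics/c8.png

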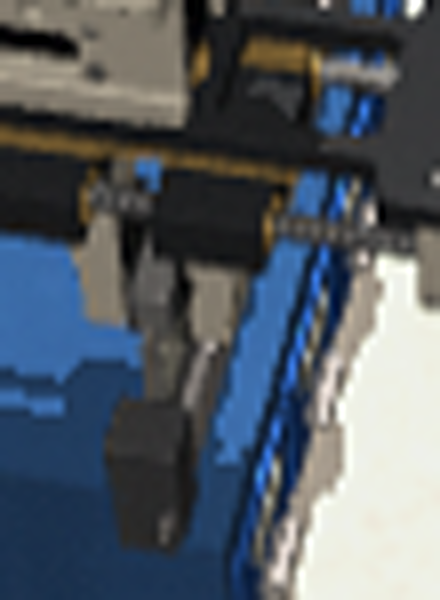

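```bash
python3 -m creep '[{"tx":0.0003,"ty":0,"tz":0.0005,"ax":0,"ay":0,"az":0,"fingers":0.005},{"tx":0.0003,"ty":0,"tz":0.0005,"ax":0,"ay":0,"az":0,"fingers":0.005},{"tx":0.0003,"ty":0,"tz":0.0005,"ax":0,"ay":0,"az":0,"fingers":0.005},{"tx":0.0003,"ty":0,"tz":0.0005,"ax":0,"ay":0,"az":0,"fingers":0.005},{"tx":0.0003,"ty":0,"tz":0.0005,"ax":0,"ay":0,"az":0,"fingers":0.005}]' 58|sed -n '2p;4p'
python3 -m creep '[{"tx":0,"ty":0,"tz":0,"ax":0,"ay":0,"az":0,"fingers":0.005},{"tx":0,"ty":0,"tz":0,"ax":0,"ay":0,"az":0,"fingers":0.005},{"tx":0,"ty":0,"tz":0,"ax":0,"ay":0,"az":0,"fingers":0.005},{"tx":0,"ty":0,"tz":0,"ax":0,"ay":0,"az":0,"fingers":0.005},{"tx":0,"ty":0,"tz":0,"ax":0,"ay":0,"az":0,"fingers":0.005}]' 58|sed -n '2p;4p'
python3 plan.py
python3 - <<'E'
from plant import viewer
import cv2,numpy as np
a=viewer.capture('side')["pixels"];b=viewer.capture('top')["pixels"]
cv2.imwrite('pics/end.png',cv2.resize(np.vstack([a[90:370],b[50:280]]),None,fx=1,fy=1))
E
```

```text
tcp_pos: [0.5496, 0.1475, 0.1346]
contact_force: [-0.1, -8.6, 8.5]
tcp_pos: [0.5496, 0.1475, 0.1346]
contact_force: [-0.6, -8.5, 8.6]
t 14.75 tcp [0.5496 0.1475 0.1346] F [-0.55 -8.54  8.6 ] M [-3.34  0.4   0.08] w 0.0118 J [ 34.8  15.2 -20.    0.1 -55.  -41.6]
toolaxes [[-0.001, -0.003, -1.0], [-0.993, 0.118, 0.001], [0.118, 0.993, -0.003]]
```

View pics/end.png

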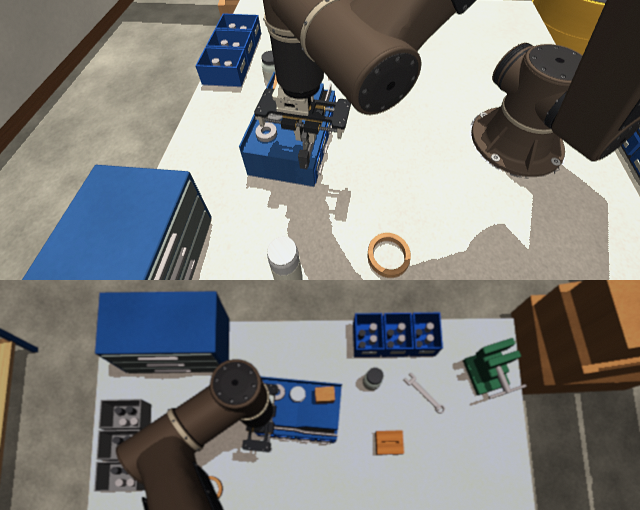

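```bash
python3 -c "
from plant import order
order.close_job()"; python3 plan.py
```

```text
the job is handed in; nothing more can be done
the job is handed in; nothing more can be done
```

I lifted the holder from its stand and pushed its blade into the wide mouth until the strip was pressed well down. I then slid it along the channel, still pressed, to the end stop and handed the job in with the holder still gripped. The clock read about 15 s.

**Last checks**
- **Pressing:** the downward push was steady at about 8.5 N at the end, and 5–6 N all along the slide. The holder's foot was at about 83 mm, so the strip was roughly 5 mm down.
- **At the stop:** the resistance along the channel jumped from about 4 N to about 9 N, and the arm stopped advancing. Depth readings put the blade's end level with the stop's face.
- **Grip:** the opening was about 11.8 mm under 58 N, and the holder looked upright, within about 2°.
- **Other things:** the ring, pulley, carton, jar, wrench, tape and can looked unmoved in the last pictures. The pulley and carton were partly hidden by the arm in the side view.

**What disagreed**
- **Stop position:** the stop lay about 12 mm farther along than 100 mm from the bay's middle as I measured it. I used the contact force rather than that distance to decide when the holder had reached it.
- **Cameras:** the side and top cameras differed by about 2 mm in x, within the stated calibration.

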